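Eject the rejected scanner battery and tip it into the scrap bin

ROBOT

A 6-joint arm with a two-finger parallel gripper is mounted at the origin on the work surface. World frame = base frame: x ahead of the robot, y to its left, z up, the work surface at z = 0. Lengths are in mm, angles in degrees, forces in N, time in s.
With the tool pointing down it reaches from about 250 to 850 mm from the base axis. Payload 12.5 kg.
Tool frame: the origin (TCP) lies on the centre line of the jaws, within the pads' length; the fingertips stand 11 mm ahead of it and the grasp point (between the pads) lies 8 mm behind it (env.tips_ahead is the z of the fingertips in the tool frame, in mm); z points along the fingers, y is the line along which they close (so a half turn about z gives the same grasp; the last joint's range is limited). The gripper opens to 93 mm and grips with 3 to 60 N. Pads are 15 mm wide; open, the fingers measure 128 mm over their backs; the gripper's body (75 mm by 188 mm) begins 65 mm behind the grasp point.
Start: joints at [-76.753, 20.094, 94.641, -0, 65.266, -4.847], TCP at [170.836, -522.78, 229.633] pointing down, gripper open.
Joint ranges: [-157.81, 157.81], [-45, 120.19], [0.68, 151.7], [-89.99, 269.99], [4.06, 180], [-164.3, 164.3]. Speed limits (degrees/s): [127.2, 127.2, 159.86, 180, 180, 180].

INTERFACE

Orientations are given as [roll, pitch, yaw] about the fixed x, y, z axes, in that order (R = Rz(yaw) Ry(pitch) Rx(roll)).
In Python, from cell import env gives the robot as it stands.
- The arm moves only by the tool servo_tool, never from a script. Its argument "plan" is a list of rows, each an object with "dp": the shift along the tool's x, y, z in m, a list of three; "turn": the turn, a rotation vector about the tool's x, y, z in degrees, a list of three. In form: [{"dp": [tx, ty, tz], "turn": [ax, ay, az]}, ...]. A call has 1 to 20 rows; each row shifts and turns the commanded pose from where the row before left it, along the tool's axes as they then stand; what a row does not reach is not made up. A row lasts 1/10 s, in which the tool goes at most 50 mm and 8.59 degrees, less where a joint would pass 70% of its speed; a pose out of reach is approached as far as the arm can. A call is refused whole if a number of a shift passes 0.05 or a number of a turn 8.59, either way. A call with a gripper value outside its range is refused whole. "claw" is the finger opening in m, from 0 to 0.093, set as the call begins (left out, the last holds). The fingers move at their own pace and stop on an object; "grip_force" is the grip in N (left out, the last holds). Time passes only in rows, so rows that do not move let the fingers close. It gives the time, the measured TCP pose, the force, the opening and the grip force at its end, in the units of the state.
- env.state(): the state, without advancing time (a new reading comes with each control period).
- env.grab_frame(name): name is "scene" or "top" or "wrist"; returns (picture, depth): 400x640x3 uint8, red, green, blue; 400x640 float32, mm along the optical axis (not along the pixel's ray), 0 where there is no reading.
- env.camera_info(name): a dict with "fov_y" (degrees; the focal length in pixels is half the picture's height over the tangent of half this angle, whatever the lens; pixels are square), "cx", "cy" (the principal point, pixels), "cam_to_world" (4x4, takes a point from camera to world coordinates). Camera axes: x right, y up, looking along -z (the intrinsics and any distortion apply to the point x, -y, -z); pixel columns grow to the right and rows downward; lengths in mm; the calibration is good to about 2 mm. A picture is of the moment at which its call begins: read the wrist's pose just before it. camera_info takes no time and is no camera call; for the wrist camera it gives the pose at the moment of the call.
- env.sign_off(): hands the job in; it is judged then, once.
The state is a dict: "time_s": time; "joints": joint angles; "joint_velocities": joint speeds; "joint_torque": joint torques, N m; "eef_pos": TCP position; "tool_rot": TCP orientation; "force": force on the tool from outside, world axes, zero at the start; "moment": the same for the moment, N m; "finger_gap": finger opening in mm; "grasp_force": force on a finger pad.
Only numpy, scipy, OpenCV 4.12 (cv2) and the standard library are available. Lean on these libraries where they do the work, as an engineer would, in place of code of your own. Each camera call takes 0.05 s, during which the arm holds its last target. There are 200 camera calls.

TASK

One of the three scanner battery packs in the bench charger has a red label: it is a reject. Set the yellow catch tray on the bench under the mouth of that pack's bay, press that bay's ejector key so that the pack drops into the tray, then carry the tray to the red bin, tip the pack out of the tray into it, and stand the empty tray upright on the bench again. The reject may be damaged, so do not grip the pack itself; leave the two green packs seated in their bays and do not disturb the other things on the bench.

Things in the scene. Friction and masses are not known exactly. Their poses are not given: they have to be found in the camera images.
- charger: Grey and black charger fixed to the bench, 129 x 186 mm, 107 mm high at the top of its key panel; origin under it at bench level, x from the keys to the bay mouths. Three open-topped bays run along x at y = -58, 0, +58 mm: 39 mm wide, floor 52 mm up, walls 76 mm up. A black panel on the -x side, sloping 30 degrees, carries an orange ejector key behind each bay.
- key0 (a point): Centre of the pressing face of the orange ejector key (26 x 30 mm) of the bay at y = -58 mm; its z axis is the outward normal, leaning 30 degrees from vertical toward the charger's -x. At rest at x = -59 mm from the charger's origin and 104 mm above the bench.
- key1 (a point): The same for the middle bay (y = 0).
- key2 (a point): The same for the bay at y = +58 mm.
- eject0 (a joint): Travel of ejector key 0 into the panel along its sloping axis: 0 at rest, 0.018 m fully pressed; a spring (1 to 6 N) returns it. It drives a pusher behind the pack 2.2 times as far toward the mouth; fully pressed, the pack goes over the edge and drops.
- eject1 (a joint): The same for key 1.
- eject2 (a joint): The same for key 2.
- reject: The rejected battery pack, black with a red label, 46 x 36 x 20 mm, about 70 g; origin at the centre of its underside, x along its 46 mm length. It starts lying in one of the three bays, any of them.
- pack_a: Good battery pack with a green label, same size and origin, in another bay.
- pack_b: Good battery pack with a green label, same size and origin, in the third bay.
- tray: Yellow scoop tray, 110 (x) x 80 (y) mm, about 0.2 kg; origin under its centre. Floor 4 mm thick; walls 24 mm high and 4 mm thick on both sides and at the +x end; the -x end is open with no lip. A black upright grip plate, 14 mm thick (x) and 44 mm wide (y), stands at x = +44 mm from the floor to 85 mm high.
- tray_grip (a point): Point in the tray's grip plate, 68 mm above the tray's underside, at x = +44 mm; axes as the tray's.
- bin: Red open scrap bin fixed to the bench, 150 x 150 mm, 70 mm high, walls 4 mm; origin under its centre. The bin stands to one side of the charger and the tray starts to the other, either way round.
- scanner: Bystander: black and orange barcode scanner lying on its side, 110 x 125 mm, 35 mm high; origin under its head.
- tape: Bystander: yellow-green roll of tape lying flat, 92 mm across, 45 mm high; origin under its centre.
- pen_cup: Bystander: dark steel cup of pens, 72 mm across, 121 mm high with pens; origin under its centre.
- screwdriver: Bystander: yellow screwdriver 180 mm long, lying; origin under its middle.
- tin: Bystander: small jar 36 mm across, 42 mm high; origin under its centre.
- label_box: Bystander: small carton 36 x 50 mm, 45 mm high; origin under its centre.
- drill: Bystander: orange cordless drill lying on its side, about 170 x 180 mm, 60 mm high; origin under its barrel.
- mouth (a point): Middle of the bay mouths' lower edge: on the charger at x = +55, y = 0 mm, 52 mm above the bench; axes as the charger's. The bay floor juts out 25 mm beyond the charger's foot here, leaving a gap 44 mm high above the bench into which the tray's open end can slip.
Not all that is in view belongs to the job. What is shaped like the reject but blue or white is not meant.

How it is judged:
By the outcome, as a careful person would: the job done as asked, in the order asked, and still so for the second after the job is handed in, with the robot touching nothing.
It also fails if it takes over 72 s, if anything falls off the work surface, if the arm or the gripper's body presses on something with over 40 N, if the wrist force passes 120 N, or if a joint passes its speed limit or range.

## Working session

There is one attempt and no reset: what is moved stays moved. The work goes in short steps, Python scripts to look and compute and a tool call to move; the robot and the scene stay as the last step left them, time stands still between calls to the robot, and variables do not carry over. Pictures are saved under pics/ and viewed, at most 10 in all, crops included, and the job is handed in when it is done.

Besides the shell and the picture viewer there is one more tool, called as name(argument=value, ...), one argument or row to a line, values as JSON. servo_tool: Moves the arm, as the interface text tells. Its arguments: {"type":"object","properties":{"plan":{"type":"array"},"claw":{"type":"number"},"grip_force":{"type":"number"}},"required":["plan"]}

```bash
ls; mkdir -p pics; cat > h.py <<'E'
import numpy as np, cv2
from cell import env
def grab(n):
    ci=env.camera_info(n); p,d=env.grab_frame(n); return p,d,ci
def world(d,ci):
    h,w=d.shape; f=h/2/np.tan(np.radians(ci['fov_y'])/2)
    u,v=np.meshgrid(np.arange(w),np.arange(h))
    P=np.stack([(u-ci['cx'])/f*d,-(v-ci['cy'])/f*d,-d,np.ones_like(d)],-1)
    W=P@np.array(ci['cam_to_world']).T
    W=W[...,:3]; W[d<=0]=np.nan; return W
E
python3 - <<'E'
from h import *
for n in('scene','top'):
    p,d,ci=grab(n); np.savez(n+'.npz',p=p,d=d)
    print({k:(np.round(v,3).tolist() if k=='cam_to_world' else v) for k,v in ci.items()})
    cv2.imwrite(f'pics/{n}0.png',p[:,:,::-1]); np.save(n+'W.npy',world(d,ci))
print(env.state())
E
```

```text
pics
{'fov_y': 55.751811405818984, 'cx': 322.9131480682956, 'cy': 202.25496365148098, 'cam_to_world': [[0.363, -0.803, 0.473, 990.941], [0.932, 0.314, -0.182, -184.78], [-0.002, 0.507, 0.862, 833.452], [0.0, 0.0, 0.0, 1.0]]}
{'fov_y': 48.468697687733034, 'cx': 315.08679198658103, 'cy': 202.40964295703253, 'cam_to_world': [[0.029, 0.989, -0.147, 434.061], [-0.999, 0.025, -0.03, -32.673], [-0.026, 0.147, 0.989, 1143.108], [0.0, 0.0, 0.0, 1.0]]}
{'time_s': 0.1, 'joints': array([-7.67537531e+01,  2.01204000e+01,  9.46709888e+01, -1.67968081e-03,
        6.52648060e+01, -4.84688510e+00]), 'joint_velocities': array([ 0.00430332, -0.0805635 , -0.12570572,  0.06666002,  0.01427298,
        0.03280133]), 'joint_torque': array([ 1.80222192e-03, -4.98026419e+01, -2.85703522e+01,  7.00827478e-02,
        2.39329564e-02, -5.27722045e-05]), 'eef_pos': array([ 170.76626732, -522.52668309,  229.1786052 ]), 'tool_rot': array([-1.79943877e+02, -3.22865345e-03,  1.80938340e+01]), 'force': array([-0.5023306 , -0.0800419 , -0.87598095]), 'moment': array([ 0.00862451, -0.04043552, -0.02714838]), 'grasp_force': 0.0, 'finger_gap': 93.00984848815494}
```

View pics/top0.png

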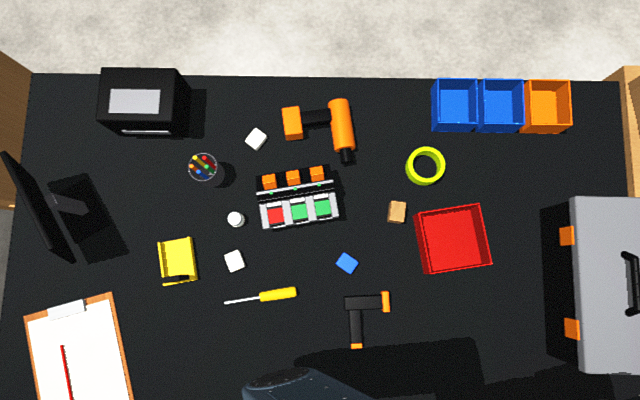

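View pics/scene0.png

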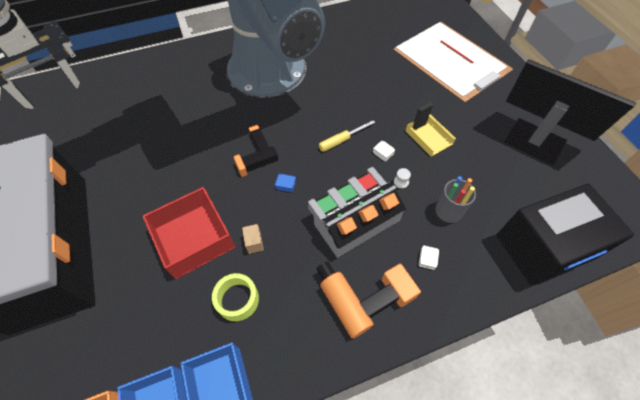

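The top view shows the red label at (275,215) in the bay nearest the tray, with green at (299,211) and (322,207). The orange keys are at (268,181), (293,177) and (317,174), the tray at (178,260) and the bin at (453,238). The other pack-shaped things, white (255,139), white (234,261) and blue (347,263), are decoys. The jar at (236,219) stands close to the reject's bay. Next I measure these and confirm with a crop.

```bash
cat > m.py <<'E'
from h import *
z=np.load('top.npz'); p=z['p']; W=np.load('topW.npy')
hsv=cv2.cvtColor(p,cv2.COLOR_RGB2HSV)
def blob(name,lo,hi,box,zr):
    m=(cv2.inRange(hsv,lo,hi)>0); b=np.zeros_like(m); b[box[1]:box[3],box[0]:box[2]]=1
    m&=b.astype(bool)&(W[...,2]>zr[0])&(W[...,2]<zr[1])
    q=W[m]
    if len(q)<4: print(name,'none',len(q)); return q
    r=cv2.minAreaRect(q[:,:2].astype(np.float32))
    print(name,len(q),'med',np.round(np.median(q,0),1),'rect',np.round(r[0],1),np.round(r[1],1),round(r[2],1))
    return q
blob('red',(0,120,60),(6,255,255),(262,200,290,228),(40,110)); 
blob('g1',(50,80,40),(85,255,255),(286,198,310,225),(40,110)); blob('g2',(50,80,40),(85,255,255),(310,195,335,220),(40,110))
for i,b in enumerate([(258,165,280,192),(281,165,305,190),(306,160,330,186)]): blob('key%d'%i,(5,150,80),(22,255,255),b,(60,140))
blob('tray',(22,120,60),(35,255,255),(150,228,208,292),(-5,40))
blob('trayfloor',(22,120,60),(35,255,255),(150,228,208,292),(-5,12))
blob('traywall',(22,120,60),(35,255,255),(150,228,208,292),(18,40))
blob('traygrip',(0,0,0),(180,255,255),(150,220,230,300),(50,120))
blob('bin rim',(0,120,40),(6,255,255),(405,195,500,285),(60,80))
blob('binall',(0,120,40),(6,255,255),(405,195,500,285),(-5,80))
blob('tin',(0,0,0),(180,255,255),(222,205,250,232),(20,60))
blob('white',(0,0,0),(180,255,255),(220,245,250,276),(8,40))
blob('blue',(0,0,0),(180,255,255),(335,250,360,276),(8,40))
blob('sdr',(0,0,0),(180,255,255),(222,283,300,308),(5,60))
blob('cup',(0,0,0),(180,255,255),(185,145,225,190),(20,160))
blob('charger',(0,0,0),(180,255,255),(245,155,345,240),(40,120))
blob('walls',(0,0,0),(180,255,255),(245,155,345,240),(72,80))
blob('scanner',(0,0,0),(180,255,255),(335,280,400,355),(12,60))
blob('drill',(0,0,0),(180,255,255),(275,90,365,167),(15,90))
blob('labelbox',(0,0,0),(180,255,255),(380,195,410,225),(20,90))
blob('tape',(0,0,0),(180,255,255),(400,140,450,190),(20,90))
s=np.load('scene.npz')['p']
a=cv2.resize(p[150:300,150:350],None,fx=4,fy=4,interpolation=cv2.INTER_CUBIC)[:,:,::-1]
cv2.imwrite('pics/crop1.png',a)
a=cv2.resize(s[90:270,290:490],None,fx=3.3,fy=3.3,interpolation=cv2.INTER_CUBIC)[:,:,::-1]
cv2.imwrite('pics/crop2.png',a)
E
python3 m.py
```

```text
red 223 med [559.4  95.7  72.6] rect [559.   95.8] [36.2 37.2] 11.7
g1 226 med [570.4  38.4  72.7] rect [570.2  38.9] [36.7 37. ] 10.9
g2 226 med [581.8 -17.8  72.7] rect [582.  -18.4] [37.5 36.7] 10.5
key0 213 med [636.3 110.9 102.2] rect [642.  113.9] [43.6 35.9] 11.0
key1 209 med [647.2  54.3 103.1] rect [653.3  56. ] [44.8 33.8] 12.5
key2 206 med [658.6  -2.8 102.5] rect [665.   -2.1] [43.8 33.5] 11.1
tray 1414 med [448.2 350.1   5.2] rect [443.1 352.6] [115.7  94.2] 12.7
trayfloor 1105 med [450.9 351.3   4.3] rect [443.1 352.8] [115.7  93.8] 12.7
traywall 247 med [431.3 326.5  23.5] rect [443.3 346.9] [111.   82.3] 12.6
traygrip 141 med [400.  332.5  84.5] rect [400.1 336.7] [14. 45.] 11.8
bin rim 566 med [ 517.6 -345.8   69.4] rect [ 515.9 -337.7] [149.9 151.8] 10.4
binall 4399 med [ 517.8 -346.8    5.8] rect [ 520.3 -348.8] [162.7 179.6] 10.5
tin 149 med [552.4 200.9  41.8] rect [552.  201.8] [31.7 31.9] 43.5
white 281 med [446.8 199.8  20.3] rect [447.3 200.9] [46.1 37.1] 24.3
blue 273 med [449.8 -83.   20.6] rect [450.  -83.3] [45.6 36.5] 57.1
sdr 480 med [366.   96.3  22.1] rect [363.9 127.7] [ 59.4 184.7] 1.7
cup 735 med [667.5 271.9  76. ] rect [671.2 275.3] [69.8 70.9] 1.2
charger 4207 med [604.5  43.6  77.4] rect [623.1  27.3] [156.  227.3] 11.5
walls 1532 med [577.8  40.1  75. ] rect [606.6  45. ] [129.4 185.2] 11.2
scanner 1167 med [ 344.1 -114.5   28.4] rect [ 314.2 -138.5] [126.2 110.3] 9.4
drill 2280 med [804.  -37.5  49.3] rect [770.4  -6.3] [176.2 173.8] 9.8
labelbox 328 med [ 580.  -203.3   45. ] rect [ 580.8 -204.7] [36.2 50.7] 83.7
tape 571 med [ 700.9 -277.5   44.2] rect [ 700.8 -276.8] [90.7 90.6] 6.5
```

```bash
python3 - <<'E'
from h import *
W=np.load('sceneW.npy'); p=np.load('scene.npz')['p']; hsv=cv2.cvtColor(p,cv2.COLOR_RGB2HSV)
def b(n,m):
    q=W[m]; r=cv2.minAreaRect(q[:,:2].astype(np.float32)); print(n,len(q),np.round(np.median(q,0),1),np.round(r[0],1),np.round(r[1],1),round(r[2],1))
box=np.zeros(hsv.shape[:2],bool); box[95:160,400:462]=1
y=cv2.inRange(hsv,(22,120,60),(35,255,255))>0
b('tray',box&y); b('floor',box&y&(W[...,2]<10)); b('wall',box&y&(W[...,2]>18)&(W[...,2]<32))
b('grip',box&(W[...,2]>45)&(W[...,2]<110)); b('griptop',box&(W[...,2]>75)&(W[...,2]<110))
box[:]=0; box[165:240,320:410]=1
o=cv2.inRange(hsv,(5,150,80),(22,255,255))>0
n,l,st,c=cv2.connectedComponentsWithStats((box&o).astype(np.uint8))
for i in range(1,n):
    if st[i,4]>60: b('key',l==i)
box[:]=0; box[165:260,305:410]=1
b('walls',box&(W[...,2]>72)&(W[...,2]<80)); 
E
```

```text
tray 626 [nan nan nan] [nan nan] [nan  0.] nan
floor 272 [442.9 374.8   4.5] [433.4 356.7] [127.3 107. ] 11.9
wall 208 [441.4 318.6  23.1] [444.  346.8] [109.4  83.9] 10.6
grip 201 [405.  333.4  72.5] [402.1 336.9] [15.4 46.5] 10.6
griptop 95 [404.  334.9  84.6] [401.4 337.2] [14.5 44.2] 12.8
key 117 [639.2  99.4  96.6] [635.8 115.9] [34.4 44.9] 13.1
key 111 [648.9  42.6  96.4] [647.   58.5] [34.9 42.6] 10.9
key 109 [nan nan nan] [658.4   1.1] [33.6 40.7] 9.5
walls 1535 [579.3  34.3  74.8] [605.5  44.8] [129.  186.9] 10.7
```

View pics/crop1.png

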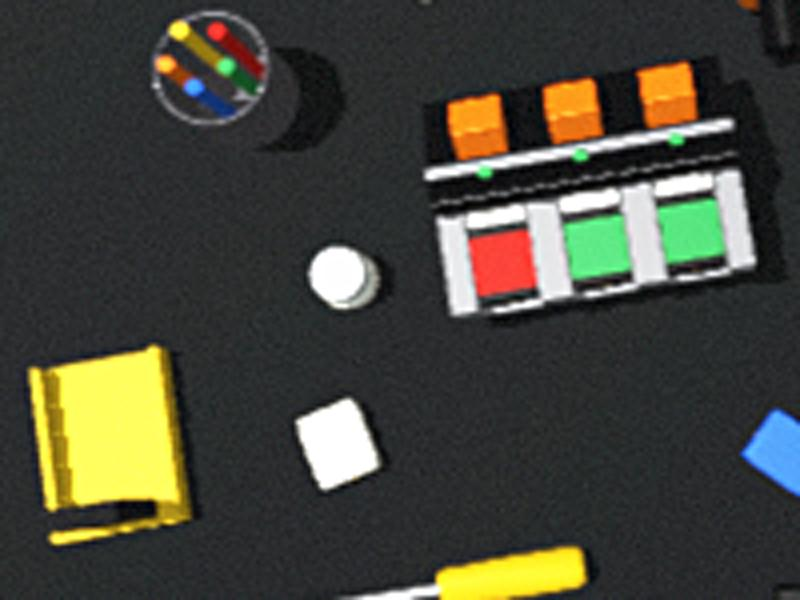

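The crop confirms it: the red label at crop (503,262) is in the end bay at charger y = -58 mm, so key 0 is the one to press. The white and blue blocks are loose decoys. The tray is already nearly parallel to the charger (12° against 11°). I start moving toward the tray grip at about (401,337), and check the panel around the key meanwhile.

servo_tool(
  plan=[
    {"dp":[0.0205,-0.0315,0],"turn":[0,0,0]},
    {"dp":[0.0205,-0.0315,0],"turn":[0,0,0]},
    {"dp":[0.0205,-0.0315,0],"turn":[0,0,0]},
    {"dp":[0.0205,-0.0315,0],"turn":[0,0,0]},
    {"dp":[0.0205,-0.0315,0],"turn":[0,0,0]},
    {"dp":[0.0205,-0.0315,0],"turn":[0,0,0]},
    {"dp":[0.0205,-0.0315,0],"turn":[0,0,0]},
    {"dp":[0.0205,-0.0315,0],"turn":[0,0,0]},
    {"dp":[0.0205,-0.0315,0],"turn":[0,0,0]},
    {"dp":[0.0205,-0.0315,0],"turn":[0,0,0]},
    {"dp":[0.0205,-0.0315,0],"turn":[0,0,0]},
    {"dp":[0.0205,-0.0315,0],"turn":[0,0,0]},
    {"dp":[0.0205,-0.0315,0],"turn":[0,0,0]},
    {"dp":[0.0205,-0.0315,0],"turn":[0,0,0]},
    {"dp":[0.0205,-0.0315,0],"turn":[0,0,0]},
    {"dp":[0.0205,-0.0315,0],"turn":[0,0,0]},
    {"dp":[0.0205,-0.0315,0],"turn":[0,0,0]},
    {"dp":[0.0205,-0.0315,0],"turn":[0,0,0]},
    {"dp":[0.0205,-0.0315,0],"turn":[0,0,0]},
    {"dp":[0.0205,-0.0315,0],"turn":[0,0,0]},
  ],
  claw=0.06,
  grip_force=20,
)

```text
time_s: 2.1
eef_pos: [364.8, 205.1, 229.5]
tool_rot: [180.0, 0.0, 18.1]
force: [0.4, -0.5, -0.5]
finger_gap: 60.1
grasp_force: 0.0
```

```bash
cat >> h.py <<'E'
from scipy.spatial.transform import Rotation as Ro
import json
def st():
    s=env.state(); open('log.txt','a').write(json.dumps([list(s['joints']),list(s['eef_pos']),list(s['tool_rot'])])+'\n'); return s
def go(pos,rpy,s=None):
    "shift (mm, present tool axes) and rotvec (deg, tool axes) to the target"
    s=s or st(); R=Ro.from_euler('xyz',s['tool_rot'],degrees=True)
    return np.round(R.inv().apply(np.array(pos)-s['eef_pos']),1), np.round((R.inv()*Ro.from_euler('xyz',rpy,degrees=True)).as_rotvec(degrees=True),2)
E
cat > k.py <<'E'
from h import *
a=np.radians(11.1); xc=np.array([-np.cos(a),-np.sin(a)]); yc=np.array([-xc[1],xc[0]]); C=np.array([606,45])+9.75*xc
print('origin',C)
for n in('top','scene'):
    W=np.load(n+'W.npy'); p=np.load(n+'.npz')['p']; hsv=cv2.cvtColor(p,cv2.COLOR_RGB2HSV)
    L=np.stack([(W[...,:2]-C)@xc,(W[...,:2]-C)@yc,W[...,2]],-1)
    o=cv2.inRange(hsv,(5,150,80),(22,255,255))>0
    k=o&(abs(L[...,1]+58)<25)&(L[...,0]<-30)&(L[...,0]>-90)&(L[...,2]>70)
    s=L[...,2]*np.cos(np.pi/6)-L[...,0]*np.sin(np.pi/6)   # height along key normal
    face=k&(s>np.nanmax(s[k])-4)
    print(n,'face s',np.percentile(s[face],[5,50,95]).round(1),'expect',round(104*.866+29.5,1),'xyz lo/hi',np.percentile(L[face],[2,98],axis=0).round(1).tolist())
    pan=~o&(abs(L[...,1])<90)&(L[...,0]<-35)&(L[...,0]>-80)&(L[...,2]>30)
    for x in range(-80,-30,5):
        q=pan&(abs(L[...,0]-x-2.5)<2.5); print(x+2.5,q.sum(),np.percentile(L[q][:,2],[10,50,90]).round(1) if q.any() else '',end=' | ')
    print()
print(go((401,337,229),(180,0,102)))
E
python3 k.py
```

```text
origin [596.43239653  43.12291083]
top face s [120.5 121.3 123.7] expect 119.6 xyz lo/hi [[-69.7, -72.0, 99.6], [-49.0, -44.9, 113.5]]
-77.5 54 [64.3 67.2 69. ] | -72.5 57 [68.3 70.1 72.7] | -67.5 56 [70.4 73.  75.2] | -62.5 51 [74.1 76.5 78.4] | -57.5 49 [76.3 78.9 81.4] | -52.5 64 [79.7 81.8 84. ] | -47.5 57 [82.3 85.2 86.8] | -42.5 62 [84.7 87.7 89.7] | -37.5 78 [87.8 90.6 92.9] | -32.5 0  | 
scene face s [119.2 120.1 122.1] expect 119.6 xyz lo/hi [[-70.0, -71.9, 98.3], [-47.4, -42.5, 111.4]]
-77.5 168 [63.9 66.9 68.9] | -72.5 392 [33.  57.9 70.8] | -67.5 240 [ 70.2  72.8 100.9] | -62.5 215 [ 73.   76.5 103.9] | -57.5 153 [ 76.4 103.7 107.1] | -52.5 143 [ 79.8 107.3 110.4] | -47.5 94 [ 82.2  85.1 110.7] | -42.5 60 [84.  86.7 88.9] | -37.5 89 [87.2 89.8 92.7] | -32.5 0  | 
(array([  75.4, -114.1,    0.5]), array([-1.000e-02,  1.000e-02, -8.388e+01]))
```

servo_tool(
  plan=[
    {"dp":[0.0189,-0.0285,0],"turn":[0,0,0]},
    {"dp":[0.0189,-0.0285,0],"turn":[0,0,0]},
    {"dp":[0.0189,-0.0285,0],"turn":[0,0,0]},
    {"dp":[0.0189,-0.0285,0],"turn":[0,0,0]},
    {"dp":[0,0,0],"turn":[0,0,-8.39]},
    {"dp":[0,0,0],"turn":[0,0,-8.39]},
    {"dp":[0,0,0],"turn":[0,0,-8.39]},
    {"dp":[0,0,0],"turn":[0,0,-8.39]},
    {"dp":[0,0,0],"turn":[0,0,-8.39]},
    {"dp":[0,0,0],"turn":[0,0,-8.39]},
    {"dp":[0,0,0],"turn":[0,0,-8.39]},
    {"dp":[0,0,0],"turn":[0,0,-8.39]},
    {"dp":[0,0,0],"turn":[0,0,-8.39]},
    {"dp":[0,0,0],"turn":[0,0,-8.39]},
    {"dp":[0,0,0.03],"turn":[0,0,0]},
    {"dp":[0,0,0.03],"turn":[0,0,0]},
    {"dp":[0,0,0.03],"turn":[0,0,0]},
    {"dp":[0,0,0.02],"turn":[0,0,0]},
    {"dp":[0,0,0],"turn":[0,0,0]},
  ],
)

```text
time_s: 4.0
eef_pos: [400.0, 334.3, 117.2]
tool_rot: [-179.7, 0.1, 102.0]
force: [-0.1, -0.8, 1.5]
finger_gap: 60.0
grasp_force: 0.0
```

```bash
python3 - <<'E'
from h import *
print(go((401,337,60),(180,0,102))); s=st(); print(s['joints'].round(1),s['eef_pos'].round(1),s['tool_rot'].round(1))
E
```

```text
(array([ 2.5,  1.8, 57.2]), array([-0.27,  0.11, -0.01]))
[ 34.8  25.8 104.3   0.   50.1  22.8] [400.  334.3 117.2] [-1.797e+02  1.000e-01  1.020e+02]
```

servo_tool(
  plan=[
    {"dp":[0.0025,0.0018,0.012],"turn":[0,0,0]},
    {"dp":[0,0,0.015],"turn":[0,0,0]},
    {"dp":[0,0,0.015],"turn":[0,0,0]},
    {"dp":[0,0,0.015],"turn":[0,0,0]},
    {"dp":[0,0,0],"turn":[0,0,0]},
  ],
)

```text
time_s: 4.5
eef_pos: [402.3, 337.9, 61.8]
tool_rot: [-179.9, 0.0, 102.0]
force: [0.3, 0.0, -0.1]
finger_gap: 59.9
grasp_force: 0.0
```

servo_tool(
  plan=[
    {"dp":[0,0,0],"turn":[0,0,0]},
    {"dp":[0,0,0],"turn":[0,0,0]},
    {"dp":[0,0,0],"turn":[0,0,0]},
    {"dp":[0,0,0],"turn":[0,0,0]},
    {"dp":[0,0,0],"turn":[0,0,0]},
    {"dp":[0,0,0],"turn":[0,0,0]},
    {"dp":[0,0,0],"turn":[0,0,0]},
  ],
  claw=0.0,
  grip_force=35,
)

```text
time_s: 5.2
eef_pos: [402.4, 338.0, 62.7]
tool_rot: [-180.0, 0.0, 102.0]
force: [-1.9, -0.4, 2.8]
finger_gap: 13.8
grasp_force: 35.0
```

```bash
python3 - <<'E'
from h import *
exec(open('k.py').read().split('print')[0].split('\n',1)[1])
P=lambda x,y: C+x*xc+y*yc
print('grip targets',P(134,-58),P(160,-58)); s=st(); print(s['eef_pos'].round(1),s['tool_rot'].round(2))
z=s['eef_pos'][2]
print(go((*P(184,-58),z+30),(180,0,101.1)),go((*P(134,-58),z),(180,0,101.1)))
E
```

```text
grip targets [453.77290549  74.23994182] [428.25929623  69.23437069]
[402.4 338.   62.7] [-179.98    0.    101.99]
(array([-267.9,  -54.6,  -30. ]), array([-0.02,  0.  ,  0.89])) (array([-268.7,   -4.6,    0. ]), array([-0.02,  0.  ,  0.89]))
```

servo_tool(
  plan=[
    {"dp":[0,0,-0.01],"turn":[0,0,0]},
    {"dp":[0,0,-0.025],"turn":[0,0,0]},
    {"dp":[0,0,-0.025],"turn":[0,0,0.89]},
    {"dp":[-0.01,-0.001,0],"turn":[0,0,0]},
    {"dp":[-0.02,-0.0024,0],"turn":[0,0,0]},
    {"dp":[-0.02,-0.0024,0],"turn":[0,0,0]},
    {"dp":[-0.02,-0.0024,0],"turn":[0,0,0]},
    {"dp":[-0.02,-0.0024,0],"turn":[0,0,0]},
    {"dp":[-0.02,-0.0024,0],"turn":[0,0,0]},
    {"dp":[-0.02,-0.0024,0],"turn":[0,0,0]},
    {"dp":[-0.02,-0.0024,0],"turn":[0,0,0]},
    {"dp":[-0.02,-0.0024,0],"turn":[0,0,0]},
    {"dp":[-0.02,-0.0024,0],"turn":[0,0,0]},
    {"dp":[-0.02,-0.0024,0],"turn":[0,0,0]},
    {"dp":[-0.02,-0.0024,0],"turn":[0,0,0]},
    {"dp":[-0.02,-0.0024,0],"turn":[0,0,0]},
    {"dp":[-0.018,-0.0024,0],"turn":[0,0,0]},
    {"dp":[0,0,0],"turn":[0,0,0]},
    {"dp":[0,0,0],"turn":[0,0,0]},
  ],
)

```text
time_s: 7.1
eef_pos: [422.2, 68.7, 122.3]
tool_rot: [-180.0, -0.0, 101.0]
force: [-1.5, 0.5, -2.2]
finger_gap: 13.7
grasp_force: 35.0
```

```bash
python3 - <<'E'
from h import *
exec(open('k.py').read().split('print')[0].split('\n',1)[1])
P=lambda x,y: C+x*xc+y*yc
s=st(); print(s['eef_pos'].round(1),s['tool_rot'].round(2),s['finger_gap'],s['force'].round(1))
print(go((*P(164,-58),64),(180,0,101.1)))
p,d,ci=grab('wrist'); cv2.imwrite('pics/w1.png',p[:,:,::-1])
p,d,ci=grab('top'); W=world(d,ci); hsv=cv2.cvtColor(p,cv2.COLOR_RGB2HSV)
m=(cv2.inRange(hsv,(22,120,60),(35,255,255))>0)&(W[...,2]>50)&(W[...,2]<120)&(abs(W[...,1]-80)<120)
q=W[m]; print(m.sum(),[np.round(v,1) for v in cv2.minAreaRect(q[:,:2].astype(np.float32))],np.percentile(q[:,2],[5,50,95]).round(1))
E
```

```text
[422.2  68.7 122.3] [-1.7996e+02 -1.0000e-02  1.0105e+02] 13.69593661088362 [-1.5  0.5 -2.2]
(array([-0.7,  2.1, 58.3]), array([-0.04, -0.01, -0.05]))
226 [array([636.2,  62.1]), array([113.1, 324. ]), np.float64(78.7)] [53.7 64.4 86.8]
```

View pics/w1.png

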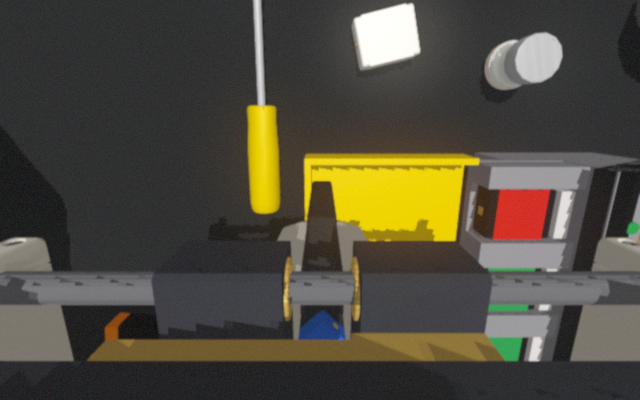

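The wrist view shows the tray held level with its open end at columns 463–478, beside the charger's mouth at about column 465; the red pack is at (522,213). The gap looks smaller than I calculated, so I measure it from the wrist depth before lowering.

```bash
python3 - <<'E'
from h import *
exec(open('k.py').read().split('print')[0].split('\n',1)[1])
p,d,ci=grab('wrist'); W=world(d,ci); hsv=cv2.cvtColor(p,cv2.COLOR_RGB2HSV)
L=np.stack([(W[...,:2]-C)@xc,(W[...,:2]-C)@yc,W[...,2]],-1)
y=(cv2.inRange(hsv,(22,120,60),(35,255,255))>0); y[:,:300]=0
for n,m in (('tray floor',y&(L[...,2]<72)),('tray wall',y&(L[...,2]>78)),):
    print(n,m.sum(),np.nanpercentile(L[m],[1,5,50,95,99],axis=0).round(1).tolist())
for v in (168,190,215,235): print(v,[tuple(L[v,u].round(0)) for u in range(440,520,6)])
E
```

```text
tray floor 10032 [[42.8, -100.8, 0.9], [70.8, -93.5, 63.2], [112.1, -70.9, 64.9], [159.4, -41.1, 66.0], [173.2, -37.6, 67.9]]
tray wall 1827 [[69.1, -101.0, 78.3], [75.2, -100.9, 79.2], [138.0, -98.5, 84.9], [176.4, -77.3, 222.3], [177.1, -65.6, 226.3]]
168 [(np.float64(84.0), np.float64(-91.0), np.float64(65.0)), (np.float64(79.0), np.float64(-91.0), np.float64(64.0)), (np.float64(75.0), np.float64(-91.0), np.float64(63.0)), (np.float64(72.0), np.float64(-92.0), np.float64(67.0)), (np.float64(37.0), np.float64(-80.0), np.float64(1.0)), (np.float64(55.0), np.float64(-89.0), np.float64(49.0)), (np.float64(55.0), np.float64(-90.0), np.float64(58.0)), (np.float64(55.0), np.float64(-92.0), np.float64(66.0)), (np.float64(55.0), np.float64(-93.0), np.float64(75.0)), (np.float64(52.0), np.float64(-93.0), np.float64(76.0)), (np.float64(49.0), np.float64(-94.0), np.float64(78.0)), (np.float64(45.0), np.float64(-93.0), np.float64(77.0)), (np.float64(41.0), np.float64(-93.0), np.float64(77.0)), (np.float64(37.0), np.float64(-94.0), np.float64(77.0))]
190 [(np.float64(82.0), np.float64(-76.0), n
[... 1661 characters left out ...]
p.float64(64.0)), (np.float64(70.0), np.float64(-41.0), np.float64(64.0)), (np.float64(35.0), np.float64(-16.0), np.float64(1.0)), (np.float64(55.0), np.float64(-37.0), np.float64(53.0)), (np.float64(54.0), np.float64(-39.0), np.float64(60.0)), (np.float64(50.0), np.float64(-40.0), np.float64(61.0)), (np.float64(51.0), np.float64(-44.0), np.float64(71.0)), (np.float64(48.0), np.float64(-45.0), np.float64(73.0)), (np.float64(44.0), np.float64(-45.0), np.float64(73.0)), (np.float64(41.0), np.float64(-45.0), np.float64(75.0)), (np.float64(36.0), np.float64(-45.0), np.float64(74.0)), (np.float64(32.0), np.float64(-45.0), np.float64(74.0)), (np.float64(28.0), np.float64(-45.0), np.float64(75.0))]
```

The gap is about 14 mm and the charger model holds (walls at 76, mouth at x = 55). The tray sits about 2 mm off sideways, so I correct that, lower it, slide it in 32 mm and release.

servo_tool(
  plan=[
    {"dp":[-0.0027,0,0.01],"turn":[0,0,0]},
    {"dp":[0,0,0.015],"turn":[0,0,0]},
    {"dp":[0,0,0.015],"turn":[0,0,0]},
    {"dp":[0,0,0.012],"turn":[0,0,0]},
    {"dp":[0,0,0.005],"turn":[0,0,0]},
    {"dp":[0,0.006,0],"turn":[0,0,0]},
    {"dp":[0,0.008,0],"turn":[0,0,0]},
    {"dp":[0,0.008,0],"turn":[0,0,0]},
    {"dp":[0,0.007,0],"turn":[0,0,0]},
    {"dp":[0,0.003,0],"turn":[0,0,0]},
    {"dp":[0,0,0.002],"turn":[0,0,0]},
    {"dp":[0,0,0],"turn":[0,0,0]},
    {"dp":[0,0,0],"turn":[0,0,0]},
  ],
)

```text
time_s: 8.55
eef_pos: [454.2, 72.3, 63.5]
tool_rot: [-180.0, -0.0, 101.1]
force: [0.5, 0.4, -1.8]
finger_gap: 13.6
grasp_force: 35.0
```

servo_tool(
  plan=[
    {"dp":[0,0,0],"turn":[0,0,0]},
    {"dp":[0,0,0],"turn":[0,0,0]},
    {"dp":[0,0,0],"turn":[0,0,0]},
    {"dp":[0,0,0],"turn":[0,0,0]},
  ],
  claw=0.05,
)

```text
time_s: 8.95
eef_pos: [454.6, 72.4, 63.7]
tool_rot: [180.0, 0.0, 101.1]
force: [0.0, -1.1, -0.6]
finger_gap: 41.2
grasp_force: 0.0
```

servo_tool(
  plan=[
    {"dp":[0,0,-0.01],"turn":[0,0,0]},
    {"dp":[0,0,-0.03],"turn":[0,0,0]},
    {"dp":[0,0,-0.03],"turn":[0,0,0]},
    {"dp":[0,0,-0.03],"turn":[0,0,0]},
    {"dp":[0,0,-0.03],"turn":[0,0,0]},
    {"dp":[0,0,-0.02],"turn":[0,0,0]},
    {"dp":[0,0,0],"turn":[0,0,0]},
    {"dp":[0,0,0],"turn":[0,0,0]},
  ],
)

```text
time_s: 9.75
eef_pos: [454.3, 72.4, 213.7]
tool_rot: [180.0, 0.0, 101.1]
force: [0.4, -0.2, 0.1]
finger_gap: 50.5
grasp_force: 0.0
```

```bash
cat > fit.py <<'E'
from h import *
from scipy.optimize import least_squares
D=[json.loads(l) for l in open('log.txt')]+[[[-76.753,20.094,94.641,0,65.266,-4.847],[170.836,-522.78,229.633],[180,0,18.09]]]
def fk(j,q):
    # q: h,a1,d(lateral),L1,a3,L2,T ; pitch axes about local y, zero=up
    a=np.radians(j); Rz=lambda t:Ro.from_euler('z',t); Ry=lambda t:Ro.from_euler('y',t)
    h,a1,d,L1,a3,L2,T=q
    R=Rz(a[0]); p=R.apply([a1,d,h])
    R=R*Ry(a[1]); p=p+R.apply([0,0,L1]); R=R*Ry(a[2]); p=p+R.apply([a3,0,L2])
    R=R*Rz(a[3])*Ry(a[4]); R=R*Rz(a[5]); p=p+R.apply([0,0,T])
    return p,R
E
python3 - <<'E'
from fit import *
exec(open('k.py').read().split('print')[0].split('\n',1)[1])
s=st(); print(s['joints'].round(1),s['eef_pos'].round(1),s['tool_rot'].round(2))
D.append([list(s['joints']),list(s['eef_pos']),list(s['tool_rot'])])
p,R=fk(s['joints'],[0]*7); print('R rel', (R.inv()*Ro.from_euler('xyz',s['tool_rot'],degrees=True)).as_rotvec(degrees=True).round(1))
P=lambda x,y: C+x*xc+y*yc
pr=np.array([*(-.5*-xc),-.866]); print(pr)
# key press pose: tool z = press direction, tool y along +-yc
zt=np.array([.5*xc[0],.5*xc[1],-.866025])
for sg in(1,-1):
    yt=np.array([*(sg*yc),0]); R=Ro.from_matrix(np.stack([np.cross(yt,zt),yt,zt],1)); rpy=R.as_euler('xyz',degrees=True)
    key=np.array([*P(-59,-57.5),104]); tcp=key-zt*(11+30)
    print(sg,'rpy',rpy.round(1),'tcp@30mm',tcp.round(1),go(tcp,rpy,s))
p,d,ci=grab('top'); cv2.imwrite('pics/t2.png',cv2.resize(p[140:320,140:380],None,fx=3,fy=3)[:,:,::-1])
E
```

```text
[  3.3  11.8 108.4   0.   59.8  -7.9] [454.3  72.4 213.7] [179.97   0.   101.11]
R rel [ 0.  0. 90.]
[-0.49064633 -0.09626098 -0.866     ]
1 rpy [180.   30.   11.1] tcp@30mm [663.4 114.9 139.5] (array([  1.4, 213.3,  74.3]), array([ 23.54, -23.53,  87.75]))
-1 rpy [ 180.   -30.  -168.9] tcp@30mm [663.4 114.9 139.5] (array([  1.4, 213.3,  74.3]), array([ 23.53,  23.54, -87.74]))
```

View pics/t2.png

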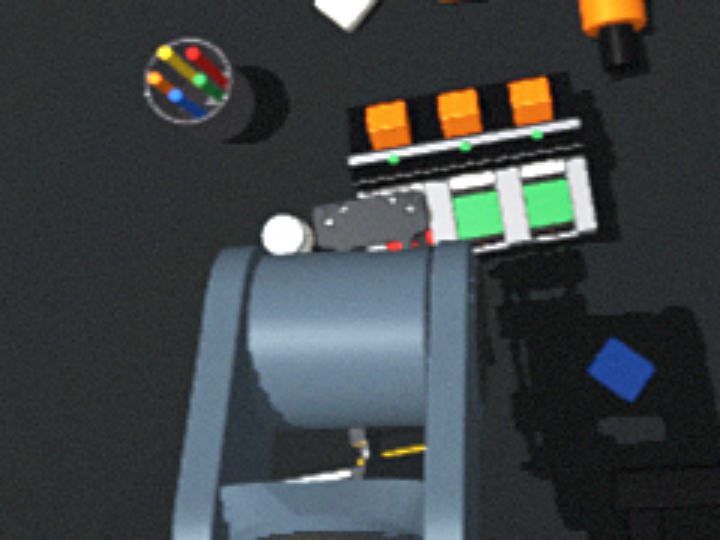

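The arm hides the tray in this view (jar at (286,235), green packs still seated). I move on to above key 0 with the fingers closed and recheck the tray from there.

servo_tool(
  plan=[
    {"dp":[0,0,0],"turn":[0,0,8.18]},
    {"dp":[0,0,0],"turn":[0,0,8.18]},
    {"dp":[0,0,0],"turn":[0,0,8.18]},
    {"dp":[0,0,0],"turn":[0,0,8.18]},
    {"dp":[0,0,0],"turn":[0,0,8.18]},
    {"dp":[0,0,0],"turn":[0,0,8.18]},
    {"dp":[0,0,0],"turn":[0,0,8.18]},
    {"dp":[0,0,0],"turn":[0,0,8.18]},
    {"dp":[0,0,0],"turn":[0,0,8.18]},
    {"dp":[0,0,0],"turn":[0,0,8.18]},
    {"dp":[0,0,0],"turn":[0,0,8.2]},
    {"dp":[0.03,0,0],"turn":[0,0,0]},
    {"dp":[0.04,0,0],"turn":[0,0,0]},
    {"dp":[0.04,0,0],"turn":[0,0,0]},
    {"dp":[0.04,0,0],"turn":[0,0,0]},
    {"dp":[0.04,0,0],"turn":[0,0,0]},
    {"dp":[0.023,-0.0014,0],"turn":[0,0,0]},
  ],
  claw=0.0,
)

```text
time_s: 11.5
eef_pos: [664.8, 115.1, 211.4]
tool_rot: [-180.0, 0.1, 11.1]
force: [0.3, -0.7, 0.5]
finger_gap: 0.9
grasp_force: 0.0
```

servo_tool(
  plan=[
    {"dp":[0,0,0],"turn":[0,-7.5,0]},
    {"dp":[0,0,0],"turn":[0,-7.5,0]},
    {"dp":[0,0,0],"turn":[0,-7.5,0]},
    {"dp":[0,0,0],"turn":[0,-7.5,0]},
    {"dp":[0,0,0],"turn":[0,0,0]},
    {"dp":[0,0,0],"turn":[0,0,0]},
  ],
)

```text
time_s: 12.1
eef_pos: [663.3, 114.8, 211.4]
tool_rot: [-180.0, 30.0, 11.1]
force: [-0.6, 1.0, -0.3]
finger_gap: 0.6
grasp_force: 0.0
```

```bash
python3 - <<'E'
from fit import *
exec(open('k.py').read().split('print')[0].split('\n',1)[1])
P=lambda x,y: C+x*xc+y*yc
s=st(); print(s['joints'].round(1),s['eef_pos'].round(1),s['tool_rot'].round(2),s['finger_gap'])
D.append([list(s['joints']),list(s['eef_pos']),list(s['tool_rot'])])
zt=np.array([.5*xc[0],.5*xc[1],-.866025]); key=np.array([*P(-59,-57.5),104])
for g in(60,20): print(g,go(key-zt*(11+g),(180,30,11.1),s))
r=least_squares(lambda q: np.concatenate([fk(e[0],q)[0]-e[1] for e in D]),[400,0,0,400,0,400,200]); print(r.x.round(1),np.abs(r.fun).max(),env.tips_ahead)
np.save('q.npy',r.x)
for n in('top','scene'):
    p,d,ci=grab(n); W=world(d,ci); hsv=cv2.cvtColor(p,cv2.COLOR_RGB2HSV); cv2.imwrite(f'pics/{n}3.png',cv2.resize(p[140:320,140:380] if n=='top' else p[80:280,260:500],None,fx=3,fy=3)[:,:,::-1])
    L=np.stack([(W[...,:2]-C)@xc,(W[...,:2]-C)@yc,W[...,2]],-1)
    m=(cv2.inRange(hsv,(22,120,60),(35,255,255))>0)&(L[...,2]>18)&(L[...,2]<30)&(L[...,0]>30)&(L[...,0]<190)&(abs(L[...,1]+58)<70)
    print(n,m.sum(),[np.round(v,1) for v in cv2.minAreaRect(L[m][:,:2].astype(np.float32))])
    m=(L[...,2]>78)&(L[...,2]<92)&(L[...,0]>100)&(L[...,0]<190)&(abs(L[...,1]+58)<70)
    if m.sum()>5: print('grip',m.sum(),[np.round(v,1) for v in cv2.minAreaRect(L[m][:,:2].astype(np.float32))])
E
```

```text
[  6.7  51.6  48.9  -2.3 109.4  85.4] [663.3 114.8 211.4] [-179.99   29.95   11.11] 0.5677513872884525
60 (array([36. , -0. , 32.3]), array([-0.01, -0.05,  0.01]))
20 (array([36. , -0. , 72.3]), array([-0.01, -0.05,  0.01]))
[258.7  -0.   46.5 487.3  40.7 437.8 266.6] 0.003859938486783676 11.0
top 90 [array([104.8, -21.7]), array([38.1, 98.1]), np.float64(67.4)]
grip 78 [array([133.5, -50.1]), array([13.7, 31.7]), np.float64(1.5)]
scene 115 [array([109.5, -56.1]), array([82.3, 69.4]), np.float64(89.5)]
grip 96 [array([133.1, -56.3]), array([15.1, 43.2]), np.float64(0.4)]
```

View pics/scene3.png

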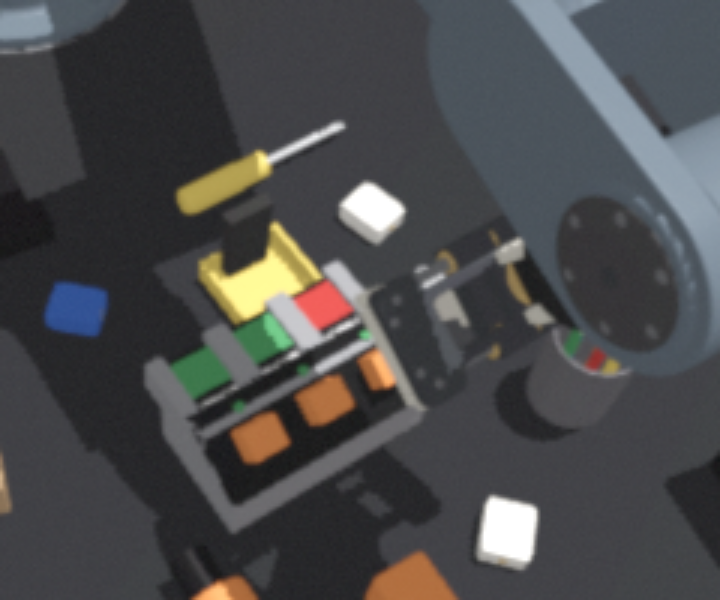

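The scene view shows the tray seated under the red bay's mouth (grip at x = 133 mm, so the open end is at about 34 mm) and the gripper above key 0 at crop (378,370). Now I approach the key.

servo_tool(
  plan=[
    {"dp":[0.018,0,0],"turn":[0,0,0]},
    {"dp":[0.018,0,0],"turn":[0,0,0]},
    {"dp":[0,0,0.016],"turn":[0,0,0]},
    {"dp":[0,0,0.016],"turn":[0,0,0]},
    {"dp":[0,0,0.02],"turn":[0,0,0]},
    {"dp":[0,0,0.02],"turn":[0,0,0]},
    {"dp":[0,0,0.012],"turn":[0,0,0]},
    {"dp":[0,0,0.006],"turn":[0,0,0]},
    {"dp":[0,0,0],"turn":[0,0,0]},
    {"dp":[0,0,0],"turn":[0,0,0]},
  ],
)

```text
time_s: 13.2
eef_pos: [650.2, 112.2, 119.0]
tool_rot: [180.0, 29.9, 11.1]
force: [0.6, 0.7, -0.3]
finger_gap: 0.5
grasp_force: 0.0
```

servo_tool(
  plan=[
    {"dp":[0,0,0.003],"turn":[0,0,0]},
    {"dp":[0,0,0.003],"turn":[0,0,0]},
    {"dp":[0,0,0.003],"turn":[0,0,0]},
    {"dp":[0,0,0.003],"turn":[0,0,0]},
    {"dp":[0,0,0],"turn":[0,0,0]},
  ],
)

```text
time_s: 13.7
eef_pos: [643.8, 110.9, 107.1]
tool_rot: [180.0, 30.0, 11.1]
force: [2.6, 0.4, 2.5]
finger_gap: 0.6
grasp_force: 1.5
```

servo_tool(
  plan=[
    {"dp":[0,0,0.003],"turn":[0,0,0]},
    {"dp":[0,0,0.003],"turn":[0,0,0]},
    {"dp":[0,0,0.003],"turn":[0,0,0]},
    {"dp":[0,0,0.001],"turn":[0,0,0]},
    {"dp":[0,0,0],"turn":[0,0,0]},
    {"dp":[0,0,0],"turn":[0,0,0]},
  ],
)

```text
time_s: 14.3
eef_pos: [639.4, 110.1, 99.2]
tool_rot: [180.0, 29.9, 11.1]
force: [4.4, 0.4, 7.3]
finger_gap: 0.1
grasp_force: 4.4
```

```bash
cat > look.py <<'E'
from h import *
exec(open('k.py').read().split('print')[0].split('\n',1)[1])
for n in('top','scene'):
    p,d,ci=grab(n); W=world(d,ci); hsv=cv2.cvtColor(p,cv2.COLOR_RGB2HSV)
    L=np.stack([(W[...,:2]-C)@xc,(W[...,:2]-C)@yc,W[...,2]],-1)
    m=((cv2.inRange(hsv,(0,120,60),(6,255,255))>0)|(cv2.inRange(hsv,(175,120,60),(180,255,255))>0))&(abs(L[...,0]-60)<120)&(abs(L[...,1]+58)<45)
    print(n,m.sum(),np.nanpercentile(L[m],[5,50,95],axis=0).round(1).tolist() if m.any() else '')
    cv2.imwrite(f'pics/{n}4.png',cv2.resize(p[140:320,140:380] if n=='top' else p[80:280,260:500],None,fx=3,fy=3)[:,:,::-1])
print(env.state()['force'])
E
python3 look.py
```

```text
top 125 [[87.5, -60.0, 21.7], [104.4, -48.1, 24.7], [131.0, -17.6, 506.2]]
scene 193 [[86.4, -73.5, 18.7], [104.2, -55.2, 24.4], [122.6, -40.0, 27.0]]
[4.63940423 0.82704516 6.99647635]
```

The pack has dropped: its red label is at charger x ≈ 104 with its top at z ≈ 24, so it lies flat in the tray. I back off the key and return over the grip.

servo_tool(
  plan=[
    {"dp":[0,0,-0.006],"turn":[0,0,0]},
    {"dp":[0,0,-0.012],"turn":[0,0,0]},
    {"dp":[0,0,-0.03],"turn":[0,0,0]},
    {"dp":[0,0,-0.04],"turn":[0,0,0]},
    {"dp":[0,0,-0.04],"turn":[0,0,0]},
    {"dp":[0,0,0],"turn":[0,7.5,0]},
    {"dp":[0,0,0],"turn":[0,7.5,0]},
    {"dp":[0,0,0],"turn":[0,7.5,0]},
    {"dp":[0,0,0],"turn":[0,7.5,0]},
    {"dp":[-0.03,0,0],"turn":[0,0,-8.18]},
    {"dp":[0,0,0],"turn":[0,0,-8.18]},
    {"dp":[0,0,0],"turn":[0,0,-8.18]},
    {"dp":[0,0,0],"turn":[0,0,-8.18]},
    {"dp":[0,0,0],"turn":[0,0,-8.18]},
    {"dp":[0,0,0],"turn":[0,0,-8.18]},
    {"dp":[0,0,0],"turn":[0,0,-8.18]},
    {"dp":[0,0,0],"turn":[0,0,-8.18]},
    {"dp":[0,0,0],"turn":[0,0,-8.18]},
    {"dp":[0,0,0],"turn":[0,0,-8.18]},
    {"dp":[0,0,0],"turn":[0,0,-8.2]},
  ],
  claw=0.05,
)

```text
time_s: 16.4
eef_pos: [672.2, 116.6, 209.5]
tool_rot: [-179.9, -0.0, 101.4]
force: [-0.4, 0.5, -0.2]
finger_gap: 49.7
grasp_force: 0.0
```

```bash
python3 - <<'E'
from fit import *
exec(open('k.py').read().split('print')[0].split('\n',1)[1])
P=lambda x,y: C+x*xc+y*yc
s=st(); print(s['joints'].round(1),s['eef_pos'].round(1),s['tool_rot'].round(2),s['finger_gap'])
g=np.array([*P(133.3,-57),63]); print('grip',g,go((*g[:2],s['eef_pos'][2]),(180,0,101.1),s),go(g,(180,0,101.1),s)[0])
q=np.load('q.npy')
# tipping study: tray -x_t points along azimuth az, tilt th; lip at (bx,by,lz)
lo=[-157,-44,1,-89,5,-164]; hi=[157,119,151,268,179,164]
R0=Ro.from_euler('z',90,degrees=True)
def ik(pos,R,j0):
    def f(j):
        p,Rj=fk(j,q); return np.concatenate([(p-pos)/100,((Rj*R0).inv()*R).as_rotvec()*3])
    r=least_squares(f,np.clip(j0,np.array(lo)+.1,np.array(hi)-.1),bounds=(lo,hi)); return r.x,np.abs(r.fun).max()
B=np.array([516,-339])
for az in (-34,11,56,-79,-124):
    j=np.array([-37,15,105,0,60,0.]); out=[]
    for th in (0,20,40,60,70):
        t=np.radians(th); o=np.array([np.cos(np.radians(az)),np.sin(np.radians(az)),0]); u=np.array([0,0,1.])
        xt=-o*np.cos(t)+u*np.sin(t); zt=o*np.sin(t)+u*np.cos(t)
        # tool z=-zt, tool y = -xt... as gripped: yaw101 -> tool y=(sin101,-cos101)=-xc => -xt
        R=Ro.from_matrix(np.stack([np.cross(-xt,-zt),-xt,-zt],1))
        lip=np.array([*(B+o[:2]*-15),95.]) 
        tcp=lip+99*xt+62*zt
        j,e=ik(tcp,R,j); out.append((th,j.round(0).tolist(),round(e,3),tcp.round(0).tolist()))
    print(az); [print('  ',o) for o in out]
E
```

```text
[ 5.9 35.1 73.9  0.  71.  -5.5] [672.2 116.6 209.5] [-1.7993e+02 -1.0000e-02  1.0145e+02] 49.71264441313794
grip [454.65233232  73.39341454  63.        ] (array([   0.8, -221.8,    0.3]), array([-0.07, -0.01,  0.35])) [   0.8 -221.6  146.8]
-34
   (0, [-38.0, 21.0, 106.0, -0.0, 54.0, -4.0], np.float64(0.0), [421.0, -275.0, 157.0])
   (20, [-38.0, 31.0, 87.0, -1.0, 82.0, -3.0], np.float64(0.0), [444.0, -290.0, 187.0])
   (40, [-37.0, 45.0, 66.0, -2.0, 109.0, -3.0], np.float64(0.0), [474.0, -310.0, 206.0])
   (60, [-37.0, 61.0, 45.0, -3.0, 135.0, -4.0], np.float64(0.0), [507.0, -333.0, 212.0])
   (70, [-37.0, 69.0, 33.0, -5.0, 148.0, -5.0], np.float64(0.0), [524.0, -344.0, 209.0])
11
   (0, [-47.0, 24.0, 100.0, -0.0, 56.0, -58.0], np.float64(0.0), [404.0, -361.0, 157.0])
   (20, [-37.0, 31.0, 87.0, -15.0, 76.0, -43.0], np.float64(0.0), [431.0, -356.0, 187.0])
   (40, [-30.0, 41.0, 72.0, -25.0, 98.0, -38.0], np.float64(0.0), [466.0, -349.0, 206.0])
   (60, [-25.0, 54.0, 57.0, -36.0, 118.0, -39.0], np.float64(0.0), [505.0, -341.0, 212.0])
   (70, [-24.0, 61.0, 49.0, -42.0, 127.0, -42.0],
[... 683 characters left out ...]
44.0, 41.0, 73.0, 22.0, 100.0, 32.0], np.float64(0.0), [506.0, -289.0, 206.0])
   (60, [-48.0, 54.0, 58.0, 31.0, 120.0, 33.0], np.float64(0.0), [514.0, -328.0, 212.0])
   (70, [-50.0, 61.0, 50.0, 37.0, 130.0, 37.0], np.float64(0.0), [518.0, -348.0, 209.0])
-124
   (0, [-27.0, 33.0, 86.0, -0.0, 61.0, 97.0], np.float64(0.0), [580.0, -244.0, 157.0])
   (20, [-38.0, 31.0, 87.0, 22.0, 65.0, 76.0], np.float64(0.0), [565.0, -267.0, 187.0])
   (40, [-49.0, 33.0, 87.0, 40.0, 76.0, 60.0], np.float64(0.0), [545.0, -297.0, 206.0])
   (60, [-57.0, 40.0, 85.0, 53.0, 89.0, 49.0], np.float64(0.0), [522.0, -330.0, 212.0])
   (70, [-60.0, 45.0, 83.0, 58.0, 97.0, 45.0], np.float64(0.0), [511.0, -347.0, 209.0])
```

The IK study shows I can keep the present yaw and tip outward over the bin with every joint well inside its range. Now I re-grasp the tray.

servo_tool(
  plan=[
    {"dp":[0,-0.025,0],"turn":[0,0,0.35]},
    {"dp":[0,-0.035,0],"turn":[0,0,0]},
    {"dp":[0,-0.035,0],"turn":[0,0,0]},
    {"dp":[0,-0.035,0],"turn":[0,0,0]},
    {"dp":[0,-0.035,0],"turn":[0,0,0]},
    {"dp":[0,-0.035,0],"turn":[0,0,0]},
    {"dp":[0.0008,-0.0218,0],"turn":[0,0,0]},
    {"dp":[0,0,0.03],"turn":[0,0,0]},
    {"dp":[0,0,0.03],"turn":[0,0,0]},
    {"dp":[0,0,0.03],"turn":[0,0,0]},
    {"dp":[0,0,0.02],"turn":[0,0,0]},
    {"dp":[0,0,0.018],"turn":[0,0,0]},
    {"dp":[0,0,0.012],"turn":[0,0,0]},
    {"dp":[0,0,0.006],"turn":[0,0,0]},
    {"dp":[0,0,0],"turn":[0,0,0]},
    {"dp":[0,0,0],"turn":[0,0,0]},
  ],
)

```text
time_s: 18.0
eef_pos: [454.6, 75.8, 64.0]
tool_rot: [180.0, 0.0, 100.8]
force: [-0.9, 0.4, -0.5]
finger_gap: 50.0
grasp_force: 0.0
```

servo_tool(
  plan=[
    {"dp":[0,0,0],"turn":[0,0,0]},
    {"dp":[0,0,0],"turn":[0,0,0]},
    {"dp":[0,0,0],"turn":[0,0,0]},
    {"dp":[0,0,0],"turn":[0,0,0]},
    {"dp":[0,0,0],"turn":[0,0,0]},
    {"dp":[0,0,0],"turn":[0,0,0]},
    {"dp":[0,0,0],"turn":[0,0,0]},
  ],
  claw=0.0,
  grip_force=50,
)

```text
time_s: 18.7
eef_pos: [454.2, 75.8, 63.6]
tool_rot: [-180.0, -0.0, 100.8]
force: [-1.3, 0.1, 3.2]
finger_gap: 13.8
grasp_force: 50.0
```

```bash
python3 - <<'E'
from fit import *
s=st(); print(s['eef_pos'].round(1),s['tool_rot'].round(2),s['finger_gap'])
o=np.array([np.cos(.1937),np.sin(.1937)])
B=np.array([516,-338.5]); z=s['eef_pos'][2]
for back in (25,): 
    t=B-o*(back+99); print(t,go((*t,z+85),(180,0,101.1),s))
E
```

```text
[454.2  75.8  63.6] [-179.99   -0.    100.76] 13.831337190005682
[ 394.31895661 -362.36888519] (array([-419.3, -140.6,  -85. ]), array([-0.01, -0.  , -0.34]))
```

servo_tool(
  plan=[
    {"dp":[0,0,-0.003],"turn":[0,0,0]},
    {"dp":[0,-0.003,0],"turn":[0,0,0]},
    {"dp":[0,-0.006,0],"turn":[0,0,0]},
    {"dp":[0,-0.008,0],"turn":[0,0,0]},
    {"dp":[0,-0.008,0],"turn":[0,0,0]},
    {"dp":[0,-0.006,0],"turn":[0,0,0]},
    {"dp":[0,-0.003,0],"turn":[0,0,0]},
    {"dp":[0,0,-0.007],"turn":[0,0,0]},
    {"dp":[0,0,-0.014],"turn":[0,0,0]},
    {"dp":[0,0,-0.02],"turn":[0,0,0]},
    {"dp":[0,0,-0.02],"turn":[0,0,0]},
    {"dp":[0,0,-0.014],"turn":[0,0,0]},
    {"dp":[0,0,-0.008],"turn":[0,0,0]},
    {"dp":[-0.005,-0.001,-0.003],"turn":[0,0,0]},
    {"dp":[-0.01,-0.002,0],"turn":[0,0,0]},
    {"dp":[-0.015,-0.004,0],"turn":[0,0,0]},
    {"dp":[-0.02,-0.005,0],"turn":[0,0,0]},
    {"dp":[-0.025,-0.0065,0],"turn":[0,0,0]},
    {"dp":[-0.025,-0.0065,0],"turn":[0,0,0]},
    {"dp":[-0.025,-0.0065,0],"turn":[0,0,0]},
  ],
)

```text
time_s: 20.7
eef_pos: [412.5, -60.8, 151.8]
tool_rot: [-179.9, -0.0, 100.7]
force: [1.2, -0.1, -2.2]
finger_gap: 14.0
grasp_force: 50.0
```

servo_tool(
  plan=[
    {"dp":[-0.025,-0.0065,0],"turn":[0,0,0]},
    {"dp":[-0.025,-0.0065,0],"turn":[0,0,0]},
    {"dp":[-0.025,-0.0065,0],"turn":[0,0,0]},
    {"dp":[-0.025,-0.0065,0],"turn":[0,0,0]},
    {"dp":[-0.025,-0.0065,0],"turn":[0,0,0]},
    {"dp":[-0.025,-0.0065,0],"turn":[0,0,0]},
    {"dp":[-0.025,-0.0065,0],"turn":[0,0,0]},
    {"dp":[-0.025,-0.0065,0],"turn":[0,0,0]},
    {"dp":[-0.025,-0.0065,0],"turn":[0,0,0]},
    {"dp":[-0.02,-0.006,0],"turn":[0,0,0]},
    {"dp":[-0.015,-0.004,0],"turn":[0,0,0]},
    {"dp":[-0.01,-0.003,0],"turn":[0,0,0]},
    {"dp":[-0.005,-0.001,0],"turn":[0,0,0]},
    {"dp":[0,0,0],"turn":[0,0,0]},
    {"dp":[0,0,0],"turn":[0,0,0]},
  ],
)

```text
time_s: 22.2
eef_pos: [393.3, -342.3, 152.4]
tool_rot: [-180.0, -0.0, 100.8]
force: [-0.7, 0.1, -3.1]
finger_gap: 13.9
grasp_force: 50.0
```

```bash
python3 - <<'E'
from fit import *
s=st(); print(s['eef_pos'].round(1),s['tool_rot'].round(2),s['finger_gap'])
print(go((394.3,-362.4,152),(180,0,101.1),s))
p,d,ci=grab('scene'); p2,d2,ci2=grab('wrist'); cv2.imwrite('pics/b5.png',np.vstack([p[60:360,60:460],p2[50:350,120:520]])[:,:,::-1])
W=world(d2,ci2); hsv=cv2.cvtColor(p2,cv2.COLOR_RGB2HSV); R=Ro.from_euler('xyz',s['tool_rot'],degrees=True)
T=R.inv().apply((W-s['eef_pos']).reshape(-1,3)).reshape(W.shape)
red=cv2.inRange(hsv,(0,120,60),(6,255,255))>0
for n,m in (('pack red (tool frame)',red&(T[...,2]<60)&(T[...,2]>20)),('bin rim world',red&(W[...,2]>60)&(W[...,2]<76))):
    q=(T if 'tool' in n else W)[m]; print(n,len(q),np.nanpercentile(q,[2,50,98],axis=0).round(1).tolist() if len(q) else '')
    if 'rim' in n and len(q): print(cv2.minAreaRect(q[:,:2].astype(np.float32)))
E
```

```text
[ 393.3 -342.3  152.4] [-1.7999e+02 -3.0000e-02  1.0077e+02] 13.882339114850929
(array([-19.9,  -2.8,   0.4]), array([-0.01, -0.03, -0.33]))
pack red (tool frame) 182 [[-13.6, 12.4, 36.9], [-0.7, 21.5, 38.2], [12.0, 38.0, 39.2]]
bin rim world 3136 [[431.9, -363.1, 60.5], [575.1, -278.1, 70.0], [591.5, -252.6, 72.1]]
((511.7552185058594, -323.0535888671875), (150.55685424804688, 122.42207336425781), 10.565117835998535)
```

View pics/b5.png

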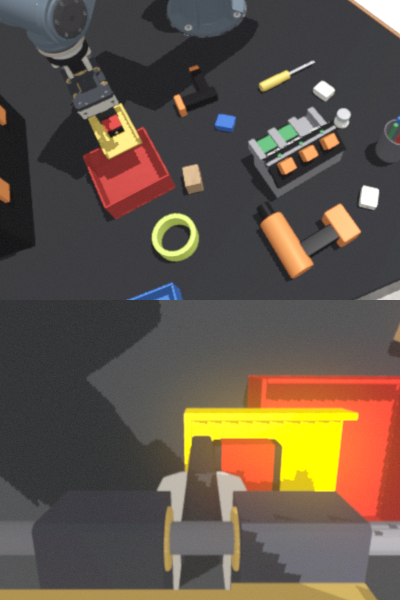

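The picture shows the pack lying flat in the tray against the grip plate (wrist crop (250,465)), with the tray's open end over the bin's near half. The tray needs another 20 mm toward the bin's centre line, and then I tip it about its lip.

servo_tool(
  plan=[
    {"dp":[-0.005,-0.001,0],"turn":[0,0,-0.33]},
    {"dp":[-0.01,-0.001,0],"turn":[0,0,0]},
    {"dp":[-0.005,-0.001,0],"turn":[0,0,0]},
    {"dp":[0,0,0],"turn":[0,0,0]},
    {"dp":[0,0.0058,-0.0084],"turn":[5,0,0]},
    {"dp":[0,0.0058,-0.0084],"turn":[5,0,0]},
    {"dp":[0,0.0058,-0.0084],"turn":[5,0,0]},
    {"dp":[0,0.0058,-0.0084],"turn":[5,0,0]},
    {"dp":[0,0.0058,-0.0084],"turn":[5,0,0]},
    {"dp":[0,0.0058,-0.0084],"turn":[5,0,0]},
    {"dp":[0,0.0058,-0.0084],"turn":[5,0,0]},
    {"dp":[0,0.0058,-0.0084],"turn":[5,0,0]},
    {"dp":[0,0.0058,-0.0084],"turn":[5,0,0]},
    {"dp":[0,0.0058,-0.0084],"turn":[5,0,0]},
    {"dp":[0,0.0058,-0.0084],"turn":[5,0,0]},
    {"dp":[0,0.0058,-0.0084],"turn":[5,0,0]},
    {"dp":[0,0,0],"turn":[0,0,0]},
    {"dp":[0,0,0],"turn":[0,0,0]},
    {"dp":[0,0,0],"turn":[0,0,0]},
    {"dp":[0,0,0],"turn":[0,0,0]},
  ],
)

```text
time_s: 24.3
eef_pos: [495.3, -343.7, 208.2]
tool_rot: [-120.1, 0.0, 101.0]
force: [-0.1, -0.7, -1.0]
finger_gap: 13.2
grasp_force: 50.0
```

```bash
python3 - <<'E'
from fit import *
s=st(); print(s['eef_pos'].round(1),s['tool_rot'].round(2),s['finger_gap'],s['joints'].round(0))
p,d,ci=grab('scene'); p2,d2,ci2=grab('top'); cv2.imwrite('pics/b6.png',np.hstack([cv2.resize(p[130:280,90:290],None,fx=2,fy=2),cv2.resize(p2[160:310,360:560],None,fx=2,fy=2)])[:,:,::-1])
E
```

```text
[ 495.3 -343.7  208.2] [-1.2013e+02  5.0000e-02  1.0104e+02] 13.244999347097833 [-26.  53.  59. -36. 116. -38.]
```

View pics/b6.png

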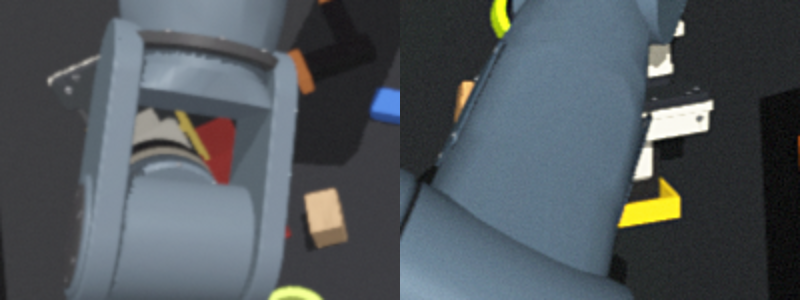

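The arm hides the tray from both fixed views. I check for the pack in the tray with the wrist depth.

servo_tool(
  plan=[
    {"dp":[0,0.0058,-0.0084],"turn":[5,0,0]},
    {"dp":[0,0.0058,-0.0084],"turn":[5,0,0]},
    {"dp":[0,0,0],"turn":[0,0,0]},
    {"dp":[0,0,0],"turn":[0,0,0]},
    {"dp":[0,0,0],"turn":[0,0,0]},
  ],
)

```text
time_s: 24.9
eef_pos: [515.3, -339.8, 205.6]
tool_rot: [-110.2, 0.1, 101.1]
force: [0.6, -0.3, -0.9]
finger_gap: 13.8
grasp_force: 50.0
```

```bash
python3 - <<'E'
from fit import *
s=st(); print(s['eef_pos'].round(1),s['tool_rot'].round(2),s['finger_gap'],s['force'])
p,d,ci=grab('wrist'); W=world(d,ci); R=Ro.from_euler('xyz',s['tool_rot'],degrees=True)
T=R.inv().apply((W-s['eef_pos']).reshape(-1,3)).reshape(W.shape)
reg=(T[...,0]>-32)&(T[...,0]<32)&(T[...,1]>10)&(T[...,1]<92)
print('hist tool z in tray',np.histogram(T[...,2][reg],bins=[20,34,42,48,54,58,64,80,200]))
hsv=cv2.cvtColor(p,cv2.COLOR_RGB2HSV); red=cv2.inRange(hsv,(0,120,50),(8,255,255))>0
m=red&(T[...,2]<62)&(T[...,2]>20)&(T[...,1]<100); print('red in tray',m.sum())
cv2.imwrite('pics/w7.png',p[:,:,::-1])
E
```

```text
[ 515.3 -339.8  205.6] [-1.1018e+02  6.0000e-02  1.0106e+02] 13.754392803590353 [ 0.56062323 -0.26945398 -0.86732941]
hist tool z in tray (array([   0,    0,    0,    0,   53, 7538,    0,    0]), array([ 20,  34,  42,  48,  54,  58,  64,  80, 200]))
red in tray 0
```

View pics/w7.png

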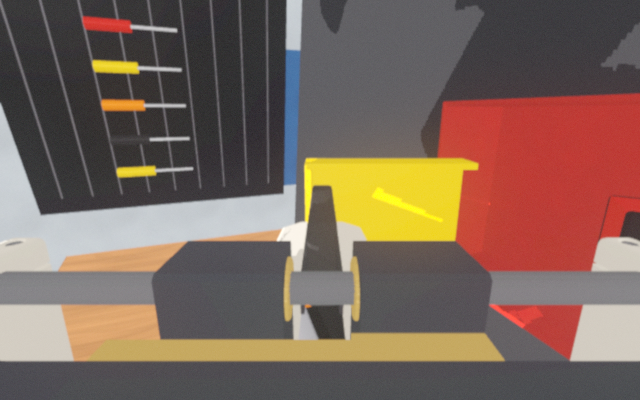

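The tray is empty (only floor readings), and the pack is in the bin at the right edge of the picture (625,220). I level the tray and carry it to its clear starting spot.

servo_tool(
  plan=[
    {"dp":[0,-0.005,0.0089],"turn":[-5,0,0]},
    {"dp":[0,-0.005,0.0089],"turn":[-5,0,0]},
    {"dp":[0,-0.005,0.0089],"turn":[-5,0,0]},
    {"dp":[0,-0.005,0.0089],"turn":[-5,0,0]},
    {"dp":[0,-0.005,0.0089],"turn":[-5,0,0]},
    {"dp":[0,-0.005,0.0089],"turn":[-5,0,0]},
    {"dp":[0,-0.005,0.0089],"turn":[-5,0,0]},
    {"dp":[0,-0.005,0.0089],"turn":[-5,0,0]},
    {"dp":[0,-0.005,0.0089],"turn":[-5,0,0]},
    {"dp":[0,-0.005,0.0089],"turn":[-5,0,0]},
    {"dp":[0,-0.005,0.0089],"turn":[-5,0,0]},
    {"dp":[0,-0.005,0.0089],"turn":[-5,0,0]},
    {"dp":[0,-0.005,0.0089],"turn":[-5,0,0]},
    {"dp":[0,-0.005,0.0089],"turn":[-5,0,0]},
    {"dp":[0,0,0],"turn":[0,0,0]},
    {"dp":[0,0,0],"turn":[0,0,0]},
  ],
)

```text
time_s: 26.55
eef_pos: [394.1, -363.4, 153.0]
tool_rot: [-179.9, 0.1, 101.0]
force: [0.5, -0.2, -1.6]
finger_gap: 13.8
grasp_force: 50.0
```

servo_tool(
  plan=[
    {"dp":[0.015,0.003,0],"turn":[0,0,0]},
    {"dp":[0.025,0.005,0],"turn":[0,0,0]},
    {"dp":[0.035,0.007,0],"turn":[0,0,0]},
    {"dp":[0.035,0.007,0],"turn":[0,0,0]},
    {"dp":[0.035,0.007,0],"turn":[0,0,0]},
    {"dp":[0.035,0.007,0],"turn":[0,0,0]},
    {"dp":[0.035,0.007,0],"turn":[0,0,0]},
    {"dp":[0.035,0.007,0],"turn":[0,0,0]},
    {"dp":[0.035,0.007,0],"turn":[0,0,0]},
    {"dp":[0.035,0.007,0],"turn":[0,0,0]},
    {"dp":[0.035,0.007,0],"turn":[0,0,0]},
    {"dp":[0.035,0.007,0],"turn":[0,0,0]},
    {"dp":[0.035,0.007,0],"turn":[0,0,0]},
    {"dp":[0.035,0.007,0],"turn":[0,0,0]},
    {"dp":[0.035,0.007,0],"turn":[0,0,0]},
    {"dp":[0.035,0.007,0],"turn":[0,0,0]},
    {"dp":[0.035,0.007,0],"turn":[0,0,0]},
    {"dp":[0.035,0.007,0],"turn":[0,0,0]},
    {"dp":[0.025,0.006,0],"turn":[0,0,0]},
    {"dp":[0.015,0.003,0],"turn":[0,0,0]},
  ],
)

```text
time_s: 28.55
eef_pos: [397.1, 292.3, 152.1]
tool_rot: [180.0, 0.0, 101.2]
force: [1.1, -0.9, -1.9]
finger_gap: 13.9
grasp_force: 50.0
```

```bash
python3 - <<'E'
from fit import *
s=st(); print(s['eef_pos'].round(1),s['tool_rot'].round(2),s['finger_gap'])
print(go((402,337,64),(180,0,101.5),s))
E
```

```text
[397.1 292.3 152.1] [1.7998e+02 3.0000e-02 1.0123e+02] 13.896340004781502
(array([42.9, 13.4, 88.1]), array([ 0.02,  0.03, -0.27]))
```

servo_tool(
  plan=[
    {"dp":[0.02,0.006,0],"turn":[0,0,0]},
    {"dp":[0.015,0.005,0],"turn":[0,0,0]},
    {"dp":[0.008,0.002,0],"turn":[0,0,0]},
    {"dp":[0,0,0.015],"turn":[0,0,0]},
    {"dp":[0,0,0.025],"turn":[0,0,0]},
    {"dp":[0,0,0.02],"turn":[0,0,0]},
    {"dp":[0,0,0.015],"turn":[0,0,0]},
    {"dp":[0,0,0.008],"turn":[0,0,0]},
    {"dp":[0,0,0.003],"turn":[0,0,0]},
    {"dp":[0,0,0.001],"turn":[0,0,0]},
    {"dp":[0,0,0.001],"turn":[0,0,0]},
    {"dp":[0,0,0],"turn":[0,0,0]},
    {"dp":[0,0,0],"turn":[0,0,0]},
  ],
)

```text
time_s: 29.85
eef_pos: [402.7, 334.6, 64.3]
tool_rot: [180.0, -0.0, 101.1]
force: [0.3, -0.6, -0.7]
finger_gap: 13.7
grasp_force: 50.0
```

servo_tool(
  plan=[
    {"dp":[0,0,0.001],"turn":[0,0,0]},
    {"dp":[0,0,0],"turn":[0,0,0]},
    {"dp":[0,0,0],"turn":[0,0,0]},
  ],
)

```text
time_s: 30.15
eef_pos: [402.7, 334.7, 63.6]
tool_rot: [180.0, -0.0, 101.1]
force: [-1.9, -1.3, 5.3]
finger_gap: 14.0
grasp_force: 50.0
```

servo_tool(
  plan=[
    {"dp":[0,0,0],"turn":[0,0,0]},
    {"dp":[0,0,0],"turn":[0,0,0]},
    {"dp":[0,0,0],"turn":[0,0,0]},
    {"dp":[0,0,0],"turn":[0,0,0]},
    {"dp":[0,0,0],"turn":[0,0,0]},
    {"dp":[0,0,-0.01],"turn":[0,0,0]},
    {"dp":[0,0,-0.025],"turn":[0,0,0]},
    {"dp":[0,0,-0.035],"turn":[0,0,0]},
    {"dp":[0,0,-0.035],"turn":[0,0,0]},
    {"dp":[0,0,-0.035],"turn":[0,0,0]},
    {"dp":[-0.03,-0.03,-0.03],"turn":[0,0,0]},
    {"dp":[-0.03,-0.03,0],"turn":[0,0,0]},
    {"dp":[-0.03,-0.03,0],"turn":[0,0,0]},
    {"dp":[-0.03,0,0],"turn":[0,0,0]},
    {"dp":[-0.03,0,0],"turn":[0,0,0]},
    {"dp":[-0.03,0,0],"turn":[0,0,0]},
    {"dp":[-0.03,0,0],"turn":[0,0,0]},
    {"dp":[0,0,0],"turn":[0,0,0]},
  ],
  claw=0.06,
)

```text
time_s: 31.95
eef_pos: [355.8, 110.3, 232.4]
tool_rot: [179.9, 0.0, 100.9]
force: [0.5, -0.1, 0.2]
finger_gap: 60.2
grasp_force: 0.0
```

```bash
python3 - <<'E'
from h import *
p,d,ci=grab('top'); p2,_,_=grab('scene'); W=world(d,ci); hsv=cv2.cvtColor(p,cv2.COLOR_RGB2HSV); np.savez('top.npz',p=p,d=d); np.save('topW.npy',W)
cv2.imwrite('pics/final.png',np.vstack([cv2.resize(p,(480,300)),cv2.resize(p2,(480,300))])[:,:,::-1])
b=(slice(190,285),slice(405,500)); m=(W[...,2]>8)&(W[...,2]<60); q=W[b][(m[b])&((W[b][...,0]-516)**2+(W[b][...,1]+338)**2<55**2)]; print('in bin',len(q),np.median(q,0).round(1) if len(q) else '')
s=env.state(); print(s['eef_pos'].round(0),s['time_s'],s['finger_gap'])
E
python3 m.py
```

```text
in bin 249 [ 552.9 -331.8   28.6]
[355. 112. 232.] 32.05 59.94508476079948
red none 0
g1 227 med [570.4  38.5  72.8] rect [570.5  39. ] [36.8 36.8] 11.3
g2 228 med [581.9 -17.8  72.6] rect [581.9 -18.3] [37.6 36.6] 11.7
key0 212 med [636.3 110.7 102.6] rect [642.4 113.8] [44.5 35.7] 12.2
key1 206 med [647.1  54.4 102.2] rect [653.6  56.1] [44.  33.8] 11.4
key2 205 med [658.2  -2.3 102.8] rect [665.   -2.1] [43.4 33.5] 11.1
tray 1404 med [451.8 343.5   5.4] rect [446.8 346. ] [116.   94.7] 11.1
trayfloor 1089 med [454.8 345.    4.5] rect [446.8 346. ] [116.   94.7] 11.1
traywall 251 med [436.1 318.2  24.1] rect [445.8 340. ] [108.7  82.5] 11.4
traygrip 145 med [404.1 326.   84.3] rect [403.4 330.8] [14.2 44.6] 11.6
bin rim 572 med [ 517.4 -344.3   69.3] rect [ 516.  -337.7] [149.8 151.9] 10.6
binall 4274 med [ 515.8 -346.3    6.3] rect [ 520.3 -348.9] [162.6 179.2] 10.6
tin 146 med [552.4 200.7  42.3] rect [551.6 201.3] [32.  31.5] 47.2
white 103 med [460.9 204.1  19.9] rect [461.7 205.7] [19.6 38.5] 14.4
blue 271 med [449.7 -83.   20.4] rect [450.  -83.2] [45.5 36.4] 57.4
sdr 280 med [371.6  74.   23.9] rect [369.3  75.1] [69.6 50.3] 88.3
cup 732 med [667.3 272.3  75.6] rect [671.3 275.2] [70.8 70.4] 5.8
charger 4205 med [604.5  43.8  77.4] rect [623.1  27.3] [154.8 226.8] 11.3
walls 1348 med [581.1  30.8  75.4] rect [607.8  45. ] [131.6 185.8] 11.2
scanner 1166 med [ 344.1 -114.5   28.7] rect [ 314.2 -138.7] [126.6 110.2] 9.4
drill 2280 med [804.3 -37.9  49.3] rect [769.6  -6.7] [176.1 175.4] 10.6
labelbox 322 med [ 580.2 -203.4   45. ] rect [ 580.6 -204.8] [36.1 50.6] 83.5
tape 584 med [ 701.4 -277.4   44.1] rect [ 700.8 -276.4] [89.5 91.4] 86.7
```

View pics/final.png

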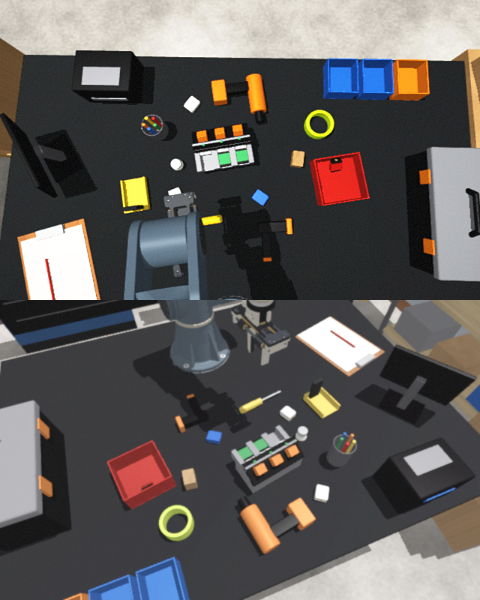

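The final views show the red bay empty and the pack in the bin (top view about (335,162)). The tray stands upright and empty, the green packs are seated, the bystanders that are in clear view have not moved, and the arm is clear. I hand it in.

```bash
python3 -c "
from cell import env
print(env.sign_off())"
```

```text
the job is handed in; nothing more can be done
None
```

The job is done and handed in at about 32 s: the reject pack is in the red bin, the empty tray stands upright on the bench, and both green packs are still seated in their bays.

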